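Glue a new back onto an old printing block

TASK

Lay the old dark carved block, dowels up as it is, gently and squarely in the middle of the cork-faced board and let go of it. Then pick up the new pale back by its bridge handle, fit its two holes over the block's two dowels and push it down flush, so that no gap is left between the two. Finish while still holding the handle and pressing the back down firmly with one to three kilos of push for the glue to grab, never so hard that the carving is crushed, and leave the other things on the bench where they are.

Things in the scene. Friction and masses are not known exactly. Their poses are not given: they have to be found in the camera images.
- board_top (a point): pressing board with a cork face, 190 mm long (x) by 110 mm wide (y) by 12 mm thick, fixed flat on the bench; this point is the centre of its cork top, 12 mm above the bench; x along its length, z up. The block may lie on it either way round
- block_mid (a point): old dark-brown carved printing block lying on the bench, inked carving underneath: 150 mm long (x), 54 mm wide (y), 25 mm thick, about 0.17 kg; this point is its centre, half-way up; z is up. Grasp it across its 54 mm width
- dowel_a (a point): foot of one of the block's two pale wooden dowels, on the block's upper face at x = +60 mm, y = 0 of the block, 12.5 mm above block_mid. Each dowel stands up 16 mm, 12 mm in diameter, its upper 6 mm tapered to 7 mm
- dowel_b (a point): foot of the other dowel, at x = -60 mm
- back_handle (a point): new pale back board, handle up, about 0.15 kg. The bridge handle in its middle is a bar 84 mm long (x), 24 mm wide (y), 24 mm tall, on a post at each end, open below, 16 mm clear of the board. This point is the bar's centre, 46 mm above the board's underside (bar top at 58 mm); z is up. Grasp the bar across its 24 mm width
- back_under (a point): centre of the back's underside. The back is 150 mm long (x), 54 mm wide (y), 18 mm thick, with two through holes, 13.5 mm in diameter, chamfered 1.5 mm, at x = +60 and -60 mm, y = 0; either way round fits the dowels. Fully home, this point lies on the block's upper face, 12.5 mm above block_mid, and the dowels end 2 mm below the back's upper face
- gouge: carving gouge with a turned wooden handle lying on the bench, 205 mm long along its x, 21 mm thick; origin at mid-length underneath
- glue_brush: flat glue brush lying on the bench, 160 mm long along its x, 26 mm wide, 12 mm thick; origin about mid-length underneath
- ink_dish: small white dish of black ink, 100 mm across, 18 mm high; origin centre of its underside
- wax_dish: blue saucer with a cake of wax, 124 mm across, 24 mm high with the cake; origin centre of its underside
- rubbing_pad: round straw-coloured rubbing pad with a strap handle along its y, 110 mm across, 35 mm high; origin centre of its underside
- glue_bottle: white glue bottle with an orange cap, 52 mm across, 135 mm high; origin centre of its underside
- brush_pot: dark brown pot carved as a face, holding brushes, 100 mm across, brushes reach 235 mm high; origin centre of its underside
Not all that is in view belongs to the job. Of the things like the part that bears block_mid, leave any that is pink or red; of the rest the larger one is meant.

How it is judged (in metres and radians):
On the way, in this order (a step that is already met when the one before it is completed fails the run):
1. the block lies on the cork, dowels up, in the middle of the board and square to it, let go (x of block_mid in the frame of board_top between -0.02 and 0.02 m and y of block_mid in the frame of board_top between -0.015 and 0.015 m and z of block_mid in the frame of board_top between 0.009 and 0.0155 m and angle between the x axis of block_mid and the x axis of board_top, either way round below 0.15 rad and angle between block_mid's own z axis and vertical below 0.06 rad and contact force between the fingers and block below 0.2 N), for 0.2 s.
2. the back is fully home on the dowels, flush on the block (x of block_mid in the frame of board_top between -0.02 and 0.02 m and y of block_mid in the frame of board_top between -0.015 and 0.015 m and z of block_mid in the frame of board_top between 0.009 and 0.0155 m and angle between the x axis of block_mid and the x axis of board_top, either way round below 0.15 rad and angle between block_mid's own z axis and vertical below 0.06 rad and x of back_handle in the frame of block_mid between -0.003 and 0.003 m and y of back_handle in the frame of block_mid between -0.003 and 0.003 m and z of back_handle in the frame of block_mid between 0.0555 and 0.0605 m and angle between the x axis of back_handle and the x axis of block_mid, either way round below 0.05 rad and angle between the z axis of back_handle and the z axis of block_mid, either way round below 0.03 rad), for 0.2 s.
At the end, for the whole second after the job is handed in: Block dowels up on the cork, within 20 mm along and 15 mm across of the board's middle, 0.15 rad of square; back on both dowels (3 mm, 0.05 rad), flush within 2 mm; fingers still on the back, pressing it on the block, and the block on the board, with 8 to 40 N; arm off the block (all of step 2 and contact force between back and block between 8 and 40 N and contact force between block and board above 8 N and contact force between the fingers and back above 4 N and contact force between the arm and block below 1 N); the arm keeps its last pose, push and grip.
It fails at once if the carving is crushed: more than 100 N between block and cork board, or between back and block (contact force between block and board above 100 N or contact force between back and block above 100 N).
It fails at once if the block or the back is dropped or thrown: it moves faster than 0.6 m/s with no finger on it ((linear speed of block above 0.6 m/s and contact force between the fingers and block below 0.2 N) or (linear speed of back above 0.6 m/s and contact force between the fingers and back below 0.2 N)).
It fails at once if another thing on the bench is shifted by more than 25 mm (distance of any of gouge, glue_brush, ink_dish, wax_dish, rubbing_pad, glue_bottle, brush_pot from where it was at the start of the episode above 0.025 m).
It also fails if it takes over 67 s, if anything falls off the work surface, if the arm or the gripper's body presses on something with over 40 N, if the wrist force passes 120 N, or if a joint passes its speed limit or range.

ROBOT

A 6-joint arm with a two-finger parallel gripper is mounted at the origin on the work surface. World frame = base frame: x ahead of the robot, y to its left, z up, the work surface at z = 0. Lengths are in mm, angles in rad, forces in N, time in s.
With the tool pointing down it reaches from about 300 to 875 mm from the base axis. Payload 6.4 kg.
Tool frame: the origin (TCP) lies at the very end of the fingers, on their centre line; the grasp point (between the pads) lies 19 mm behind it (tcp_to_grasp is the distance from the TCP to the grasp point, in mm); z points along the fingers, y is the line along which they close (so a half turn about z gives the same grasp; the last joint's range is limited). The gripper opens to 85 mm and grips with 20 to 120 N. Pads are 22 mm wide; open, the fingers measure 114 mm over their backs; the gripper's body (76 mm by 85 mm) begins 54 mm behind the grasp point. The pads swing forward as they close: fully open they stand 13 mm farther back than shut.
Start: joints at [-1.338, 0.181, 1.607, -0, 1.354, -0.206], TCP at [244.308, -520.533, 231.288] pointing down, gripper open.
Joint ranges: [-2.99, 2.99], [-0.89, 2.07], [0.3, 2.58], [-1.14, 4.28], [0, 2.63], [-3.12, 3.12]. Speed limits (rad/s): [2.57, 2.57, 3.01, 3.14, 3.14, 3.14].

INTERFACE

Orientations are given as a unit quaternion [w, x, y, z].
In Python, from cell import move_pose, movel, set_joints, set_gripper, dwell, inverse_kinematics, get_state, get_image, MotionError, finish_job, tcp_to_grasp gives the robot as it stands. The module is installed in compiled form; this text tells all that it offers. Calls block until the motion is done:
- move_pose(position, orientation): joint-space move of the TCP to a pose.
- movel(position, ori=None, vel=150, contact_N=None): straight line of the TCP; ori=None keeps the orientation; vel is the mean speed in mm/s. With contact_N (N) it stops when the force on the tool has changed by that much, and returns True; else False.
- set_joints(angles): joint-space move.
- set_gripper(opening): finger opening in mm; the grip force is fixed at half the most; returns when the fingers have stopped.
- dwell(seconds).
- inverse_kinematics(position, orientation): joint angles nearest the present ones, or None.
- get_state(): the state.
- get_image(name): name is "side" or "top"; returns a dict with "color" (480x640x3 uint8, red, green, blue), "range_z" (480x640 float32, mm along the optical axis (not along the pixel's ray), 0 where there is no reading), "fx", "fy", "cx", "cy" (pixels), "R" (3x3) and "t" (3): a world point X has camera coordinates R X + t. Camera axes: x right, y down, z forward; pixel columns grow to the right and rows downward; lengths in mm; the calibration is good to about 2 mm. A picture is of the moment at which its call begins.
A pose or a line that the arm cannot do raises MotionError and nothing moves.
- finish_job(): hands the job in; it is judged then, once.
The state is a dict: "time_s": time; "joint_positions": joint angles; "qvel": joint speeds; "tau": joint torques, N m; "eef_pos": TCP position; "tcp_rot": TCP orientation; "wrist_force": force on the tool from outside, world axes, zero at the start; "torque": the same for the moment, N m; "finger_gap": finger opening in mm; "finger_force": force on a finger pad.
Only numpy, scipy, OpenCV 4.12 (cv2) and the standard library are available. Lean on these libraries where they do the work, as an engineer would, in place of code of your own. Each camera call takes 0.05 s, during which the arm holds its last target. There are 200 camera calls.

## Working session

There is one attempt and no reset: what is moved stays moved. The work goes in short steps, each a Python script; the robot and the scene stay as the last script left them, time stands still between calls to the robot, and variables do not carry over. Pictures are saved under pics/ and viewed, at most 10 in all, crops included, and the job is handed in when it is done.

```bash
mkdir -p pics; python3 - <<'E'
from cell import *
import cv2,numpy as np
for n in("top","side"):
    d=get_image(n); cv2.imwrite(f"pics/{n}0.png",d["color"][:,:,::-1]); np.savez(f"{n}0.npz",**d)
    print(n,d["fx"],d["cx"],d["cy"],d["R"].round(3).tolist(),d["t"],(d["range_z"]>0).mean())
s=get_state();print(s["time_s"],s["tcp_rot"],s["finger_gap"],s["wrist_force"])
E
```

```text
top 455.0514071422917 316.25295346401845 234.94743274564695 [[-0.002, -1.0, -0.021], [-0.995, 0.004, -0.097], [0.097, 0.021, -0.995]] [   3.07965689  535.6621019  1158.25004189] 0.9960286458333333
side 502.2617639986797 324.37332237949306 245.2515749815122 [[-0.982, -0.191, 0.002], [-0.139, 0.706, -0.695], [0.131, -0.682, -0.719]] [ 488.26062338  128.49462162 1282.73425342] 0.9960774739583333
0.1 [-8.19634332e-04  9.76025917e-01  2.17652792e-01 -2.25572894e-05] 85.87602295786257 [ 0.17716553 -0.75080988 -0.36812233]
```

View pics/top0.png

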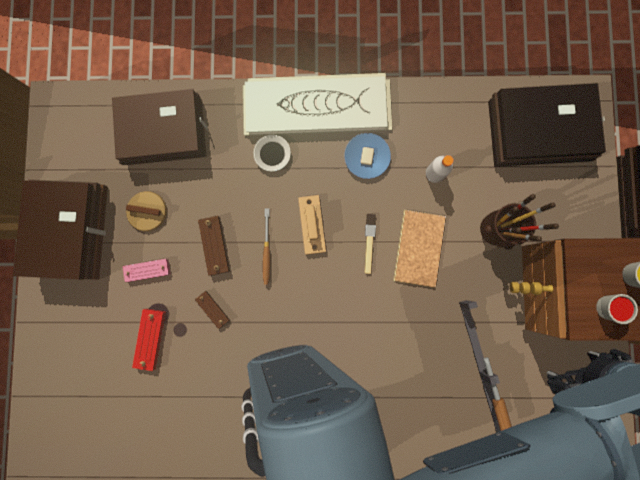

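View pics/side0.png

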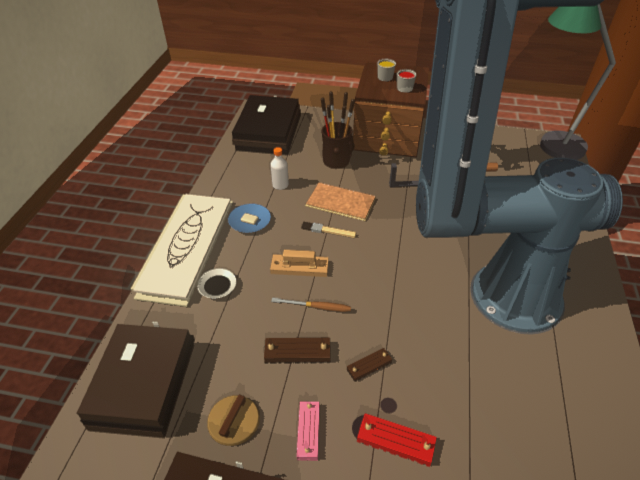

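The top view shows four block-like things with dowels or pegs. They are the dark one at (213,247), a smaller dark one at (212,310), pink at (146,270) and red at (149,340). Pink and red are excluded, and the larger of the other two is (213,247). The back is at (312,225) and the cork board at (420,248). I'll confirm the block in a crop and measure.

```bash
cat > h.py <<'E'
import cv2,numpy as np
def ray(d,uv,z):
    uv=np.atleast_2d(uv).astype(float)
    c=np.c_[(uv[:,0]-d["cx"])/d["fx"],(uv[:,1]-d["cy"])/d["fy"],np.ones(len(uv))]
    R=d["R"];o=-R.T@d["t"];w=c@R
    return o+w*((z-o[2])/w[:,2])[:,None]
def cloud(d,box):
    u0,v0,u1,v1=box; v,u=np.mgrid[v0:v1,u0:u1]; r=d["range_z"][v0:v1,u0:u1].astype(float)
    P=np.stack([(u-d["cx"])/d["fx"]*r,(v-d["cy"])/d["fy"]*r,r],-1)
    return (P-d["t"])@d["R"]          # R^T (P-t)
def rect(P):
    c,(w,h),a=cv2.minAreaRect(P[:,:2].astype(np.float32))
    if w<h: w,h,a=h,w,a+90
    a=(a+90)%180-90
    return np.round([*c,w,h,a],2)
def level(d,box,z0,z1):
    X=cloud(d,box); m=((X[...,2]>z0)&(X[...,2]<z1)&(d["range_z"][box[1]:box[3],box[0]:box[2]]>0)).astype(np.uint8)
    n,l,s,_=cv2.connectedComponentsWithStats(m); k=1+s[1:,4].argmax()
    P=X[l==k]; return rect(P),P[:,2].mean().round(1),len(P)
E
python3 - <<'E'
from h import *
T=dict(np.load("top0.npz"));S=dict(np.load("side0.npz"))
B={"block":((190,205,238,285),(255,325,340,372)),"back":((290,185,335,262),(262,240,336,282)),"board":((385,200,455,295),(298,178,382,225)),"small":((188,285,235,335),(342,340,398,385))}
Z={"block":(17,30),"back":(11,24),"board":(6,17),"small":(9,40)}
for k in B:
    for d,b in zip((T,S),B[k]):
        print(k,*level(d,b,*Z[k]), np.percentile(cloud(d,b)[...,2],[2,50,98]).round(1))
for d,b in zip((T,S),B["back"]): print("bar",*level(d,b,48,66))
c=T["color"][190:350,110:350];c=cv2.resize(c,None,fx=3.3,fy=3.3,interpolation=cv2.INTER_CUBIC);cv2.imwrite("pics/crop.png",c[:,:,::-1])
E
```

```text
block [511.51 271.5  149.94  55.18  11.55] 26.0 1123 [-2.9  3.  30.5]
block [507.91 272.26 149.86  57.28  11.45] 24.1 1383 [-4.2  1.4 28. ]
back [566.65  13.5  150.5   53.95   6.83] 19.0 782 [-3.1  2.7 61. ]
back [563.59  15.01 150.76  61.83   8.54] 17.2 683 [-4.6  1.6 58.4]
board [ 502.17 -269.13  190.14  110.13   -9.58] 12.5 2865 [-3.4  4.1 16.9]
board [ 498.4  -268.73  189.62  117.16   -9.25] 11.4 1485 [-4.5  2.  15.4]
small [344.67 273.47  99.31  36.63  40.62] 17.7 556 [-3.   2.2 21.5]
small [340.83 274.57  99.92  38.63  40.65] 16.1 684 [-4.   0.8 19.7]
bar [566.35  13.48  84.12  23.77   7.13] 58.6 307
bar [562.68  13.78  83.7   29.7    6.37] 56.0 269
```

View pics/crop.png

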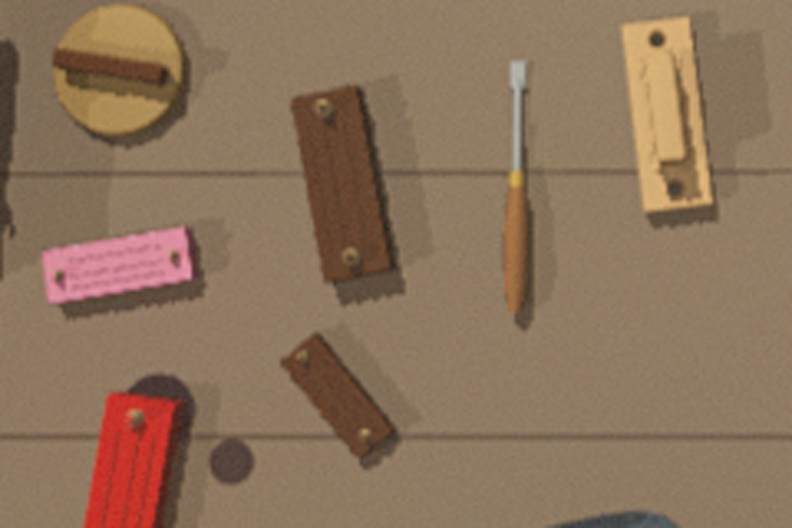

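The crop confirms it. The block at (213,247) is plain dark brown and measures 150×55 mm, while its dark look-alike at (212,310) is only 100×37 mm. I'll pick it up.

```bash
cat >> h.py <<'E'
from cell import *
def q(deg):
    a=np.radians(deg)/2; return [0,float(np.cos(a)),float(np.sin(a)),0]
def st(tag=""):
    s=get_state(); print(tag,"t%.1f"%s["time_s"],np.round(s["eef_pos"],1),"gap%.1f"%s["finger_gap"],"ff",np.round(s["finger_force"],1),"w",np.round(s["wrist_force"],1),"M",np.round(s["torque"],2)); return s
E
python3 - <<'E'
from h import *
movel([244,-520,300])
move_pose([509.7,271.9,200],q(11.5)); st()
movel([509.7,271.9,45]); 
print(movel([509.7,271.9,4],vel=40,contact_N=8)); st("down")
set_gripper(40); st("grip")
movel([509.7,271.9,100],vel=80); st("up")
d=get_image("top"); cv2.imwrite("pics/g.png",cv2.resize(d["color"][150:330,120:360],None,fx=3,fy=3)[:,:,::-1])
E
```

```text
t3.7 [510.2 271.2 200.1] gap85.2 ff 0.0 w [-0.  -0.1 -1.1] M [ 0.02 -0.   -0.01]
False
down t6.0 [510.  272.    4.3] gap85.4 ff 0.0 w [-1.1  0.1 -0.1] M [-0.06 -0.   -0.04]
grip t6.4 [510.2 272.1   4.6] gap52.3 ff 64.8 w [-0.5  0.2  4.7] M [0.05 0.12 0.02]
up t7.8 [509.2 271.7  99.3] gap52.3 ff 64.2 w [-0.4  0.4 -1.5] M [-0.05  0.03  0.01]
```

View pics/g.png

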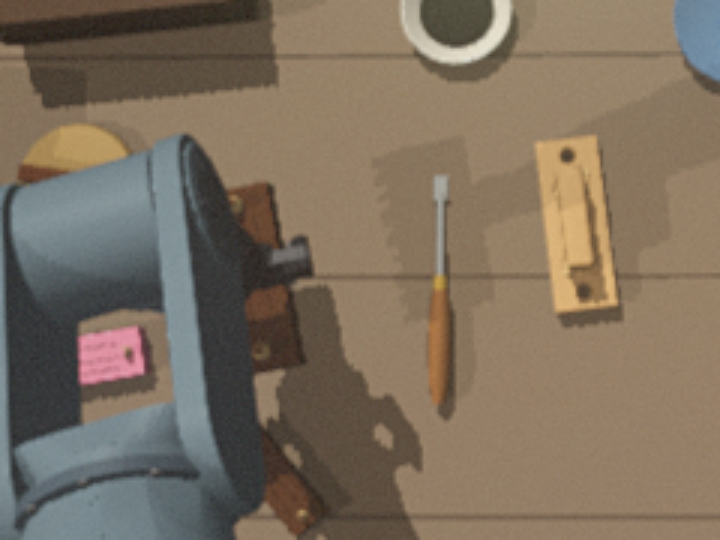

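The block is held level, with both dowels visible at (235,205) and (262,350) in the crop. Next I'll place it on the board.

```bash
python3 - <<'E'
from h import *
movel([509.7,271.9,200],vel=150)
move_pose([500.3,-269,200],q(-9.5))
movel([500.3,-269,40],vel=120); st("above")
print(movel([500.3,-269,12],vel=15,contact_N=5)); s=st("touch")
p=list(s["eef_pos"])
set_gripper(85); st("open")
movel([p[0],p[1],120],vel=120)
move_pose([565,60,250],q(7)); st("away")
np.savez("top1.npz",**get_image("top"));np.savez("side1.npz",**get_image("side"))
T=dict(np.load("top1.npz"));S=dict(np.load("side1.npz"))
print(*level(T,(385,200,455,295),30,43)); print(*level(S,(298,160,390,225),28,42))
c=np.hstack([T["color"][180:300,380:500],S["color"][150:270,290:410]])
cv2.imwrite("pics/p.png",cv2.resize(c,None,fx=3.3,fy=3.3)[:,:,::-1])
E
```

```text
above t12.1 [ 500.9 -269.5   40.9] gap52.8 ff 64.1 w [ 0.1  0.5 -1.4] M [-0.   -0.06 -0.05]
True
touch t13.5 [ 500.3 -269.    16.6] gap52.2 ff 64.8 w [-0.4 -0.1  5.2] M [ 0.1   0.05 -0.01]
open t13.9 [ 499.3 -268.1   15.3] gap85.2 ff 0.0 w [-0.2  0.7 -0.8] M [ 0.01 -0.01 -0.01]
away t16.3 [564.8  59.  249.1] gap85.2 ff 0.0 w [ 0.3  0.1 -0.5] M [-0.02 -0.04  0.03]
[ 501.73 -268.63  149.9    54.81   -9.14] 37.6 1225
[ 498.33 -266.78  151.66   60.61   -9.83] 36.0 661
```

View pics/p.png

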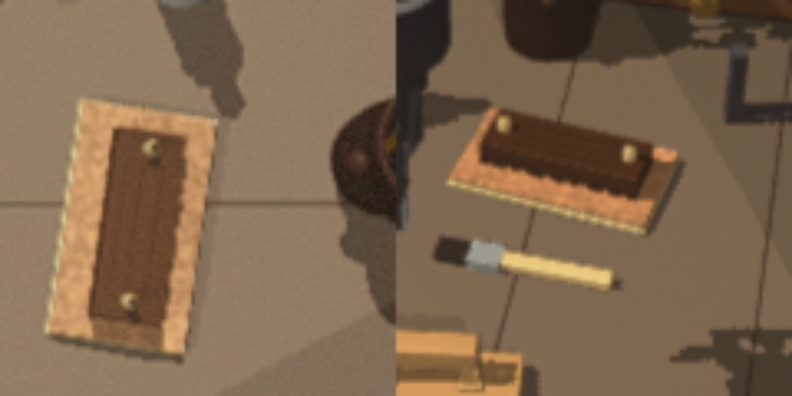

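The block sits centred and square on the cork, with both dowels up at (150,148) and (129,301) in the crop. Next is the back.

```bash
python3 - <<'E'
from h import *
x,y=565.2,13.6
move_pose([x,y,160],q(7)); movel([x,y,70],vel=120)
print(movel([x,y,27],vel=40,contact_N=8)); st("down")
set_gripper(10); s=st("grip")
movel([x,y,150],vel=100); st("up")
move_pose([500.2,-268.9,180],q(-9.5))
movel([500.2,-268.9,92],vel=80); dwell(.3); st("over")
S=get_image("side");T=get_image("top")
c=np.hstack([T["color"][180:300,380:500],S["color"][110:230,280:400]])
cv2.imwrite("pics/o.png",cv2.resize(c,None,fx=3.3,fy=3.3)[:,:,::-1])
E
```

```text
False
down t19.0 [565.5  13.6  27.3] gap85.2 ff 0.0 w [-0.6 -0.9  0.9] M [-0.    0.    0.03]
grip t19.6 [565.4  13.6  27.2] gap23.4 ff 60.2 w [0.9 0.2 2.1] M [ 0.04 -0.02 -0.  ]
up t20.9 [564.6  13.7 149.1] gap23.2 ff 59.5 w [-1.1 -0.3 -1.2] M [-0.06  0.03 -0.  ]
over t23.6 [ 500.4 -269.    92.3] gap23.3 ff 59.5 w [ 0.6  0.9 -2.3] M [0.01 0.02 0.05]
```

View pics/o.png

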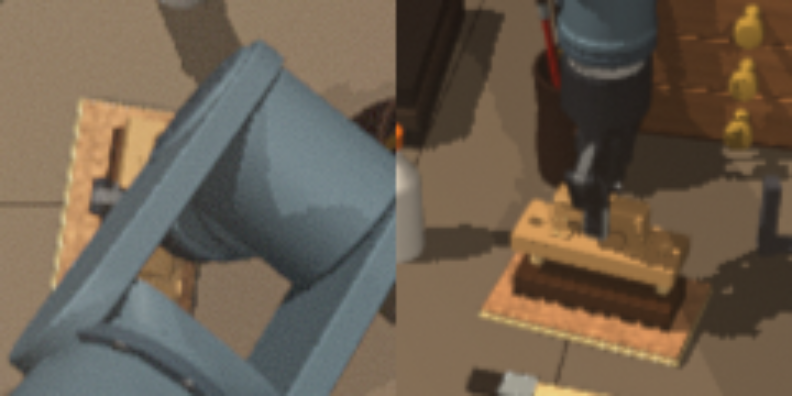

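The back is held level over the block, lined up above the dowels in the side crop at (535,255) and (662,285). I'll lower it now.

```bash
python3 - <<'E'
from h import *
print(movel([500.2,-268.9,60],vel=12,contact_N=7)); st("touch"); dwell(.3); st()
E
```

```text
True
touch t25.8 [ 500.2 -268.9   64.2] gap22.9 ff 60.4 w [-1.   0.2  5.3] M [-0.04  0.04 -0.04]
 t26.1 [ 500.2 -268.9   64.2] gap23.1 ff 60.4 w [0.3 0.8 5.5] M [-0.03 -0.02 -0.  ]
```

Contact came at z = 64.2, exactly the fully-home height. Now I'll press in small steps to about 20 N.

```bash
python3 - <<'E'
from h import *
z=64.2
for i in range(24):
    z-=.25; movel([500.2,-268.9,z],vel=5); dwell(.15)
    w=np.mean([get_state()["wrist_force"][2] for _ in range(5)])
    if w>18: break
dwell(1); print(z,w); st("press"); dwell(1); st()
S=get_image("side"); np.savez("side2.npz",**S)
c=np.vstack([S["color"][110:230,270:430]])
cv2.imwrite("pics/e.png",cv2.resize(c,None,fx=4.5,fy=4.5)[:,:,::-1])
E
```

```text
62.45 18.74690017465593
press t30.1 [ 500.2 -268.9   64.2] gap23.2 ff 62.5 w [-7.3  5.7 17.3] M [ 0.54  0.97 -0.01]
 t31.1 [ 500.2 -268.9   64.2] gap22.9 ff 62.5 w [-7.1  4.2 17.8] M [ 0.6   0.97 -0.03]
```

View pics/e.png

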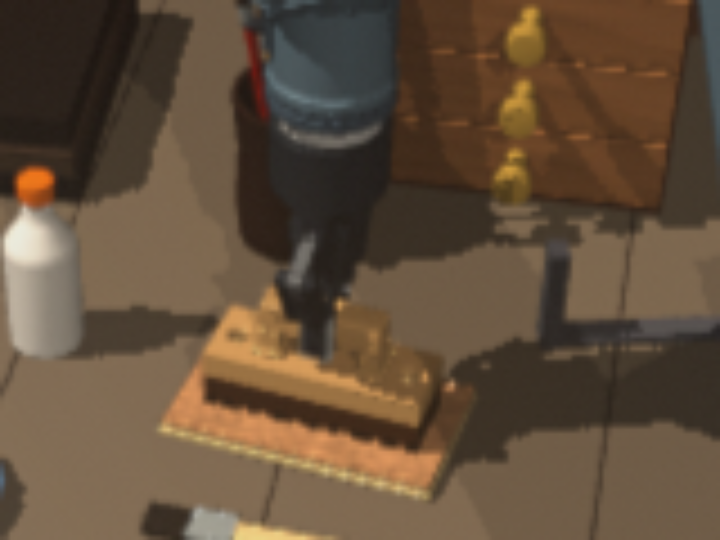

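The picture shows the back flush on the block at (320,380) with no gap, and the push is steady at about 18 N. I'm handing the job in.

```bash
python3 -c "
from cell import *
print(finish_job())"
```

```text
the job is handed in; nothing more can be done
None
```

The block is centred and square on the cork, the back is flush on both dowels, and I handed the job in after about 31 s with the arm still gripping the handle and pressing at about 18 N (1.8 kg); the judge's verdict was not shown.

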